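# Serve the black chilling stone with the bar tongs

### The arm

A 6-joint arm with a two-finger parallel gripper is mounted at the origin on the work surface. World frame = base frame: x ahead of the robot, y to its left, z up, the work surface at z = 0. Lengths are in m, angles in rad, forces in N, time in s.
With the tool pointing down it reaches from about 0.375 to 0.9 m from the base axis. Payload 3.1 kg.
Tool frame: the origin (TCP) lies at the centre of the arm's flange, where the gripper is bolted on; the fingertips stand 173 mm ahead of it and the grasp point (between the pads) lies 155 mm ahead of it (tip_extent is the distance from the TCP to the fingertips, in m); z points along the fingers, y is the direction in which the jaws open and shut (so a half turn about z gives the same grasp; the last joint's range is limited). The gripper opens to 85 mm and grips with 20 to 120 N. Pads are 22 mm wide; open, the fingers measure 114 mm over their backs; the gripper's body (76 mm by 85 mm) begins 54 mm behind the grasp point. The pads swing forward as they close: fully open they stand 13 mm farther back than shut.
Start: joints at [-1.446, 0.527, 1.433, -0, 1.181, -0.178], TCP at [0.187, -0.596, 0.405] pointing down, gripper open.
Joint ranges: [-3.08, 3.08], [-0.75, 2.2], [0.22, 2.44], [-1.43, 4.57], [0, 2.65], [-2.85, 2.85]. Speed limits (rad/s): [2.79, 2.79, 3.14, 3.14, 3.14, 3.14].

### API

Orientations are given as a unit quaternion [x, y, z, w].
In Python, from station import sense, snapshot, sign_off, tip_extent gives the robot as it stands. The module is installed in compiled form; this text tells all that it offers.
- The arm moves only by the tool servo_tool, never from a script. Its argument "rows" is a list of rows, each a list of 3 entries, a list of its own where there are three numbers: the shift along the tool's x, y, z in mm, then the turn about the tool's z in degrees, then the opening, from -1 (shut) to 1 (fully open), so that 0 is half open. A call has 1 to 8 rows; each row is the pose to reach, as a shift and turn from the pose measured when the call began, along the tool's axes at that moment; what a row does not reach only later rows make up. A row lasts 1/10 s, in which the tool goes at most 50 mm and 8.59 degrees, less where a joint would pass 70% of its speed; a pose out of reach is approached as far as the arm can. A call with a gripper value outside its range is refused whole. The fingers move at their own pace and stop on an object; "force" is the grip in N (left out, the last holds). Time passes only in rows, so rows that repeat a pose let the fingers close. It gives the time, the measured TCP pose, the force and the opening at its end, in the units of the state.
- sense(): the state, without advancing time (a new reading comes with each control period).
- snapshot(name): name is "scene" or "top" or "wrist"; returns a dict with "image" (400x640x3 uint8, blue, green, red), "z_map" (400x640 float32, m along the optical axis (not along the pixel's ray), 0 where there is no reading), "vertical_fov" (degrees; the focal length in pixels is half the picture's height over the tangent of half this angle, whatever the lens; pixels are square), "cx", "cy" (the principal point, pixels), "cam_to_world" (4x4, takes a point from camera to world coordinates). Camera axes: x right, y down, z forward; pixel columns grow to the right and rows downward; lengths in m; the calibration is good to about 2 mm. The wrist camera is an equidistant fisheye: a pixel r from the principal point sees the ray r / f radians off the axis. A picture is of the moment at which its call begins.
- sign_off(): hands the job in, once; it reports no verdict.
The state is a dict: "t": time; "q": joint angles; "qd": joint speeds; "tau": joint torques, N m; "tcp_pos": TCP position; "tool_rot": TCP orientation; "force": force on the tool from outside, world axes, zero at the start; "ft_torque": the same for the moment, N m; "finger_gap": opening from 0.0 (shut) to 1.0 (fully open).
Only numpy, scipy, OpenCV 4.12 (cv2) and the standard library are available. Lean on these libraries where they do the work, as an engineer would, in place of code of your own. Each camera call takes 0.05 s, during which the arm holds its last target. There are 200 camera calls.

### The job

Lift the sprung bar tongs out of their green caddy (there only the upright red tab at their heel can be gripped), lay them down flat on the black rubber bar mat and let go, then take them again across their two red-sleeved arms and use them to pick the black chilling stone out of the wooden tray and set it down gently, without dropping it, in the middle of the blue dish. Finally lay the tongs flat on the mat again and let go. Do not touch the black stone with the gripper itself, and leave the two white stones, the bottle, bell, lime squeezer and dominoes as they are.

Things in the scene. Friction and masses are not known exactly. Their poses are not given: they have to be found in the camera images.
- tongs: sprung steel bar tongs lying with both arms side by side, z up, 172 mm long, 20 mm high, 85 g, centre of mass about 45 mm ahead of the origin. Origin: on the underside, at the hinge in the heel (block 28 x 20 x 18 mm at x = -22 to 6 mm); x runs along the open tongs' centre line to the tips at x = 150 mm. They start in the caddy, whose walls leave only 8 mm beside the arms: grip the tab there
- tongs_tab (a point): middle of the upright red tab on the heel: 24 mm along the tongs' x, 9 mm thick along y, from 18 to 47 mm above the tongs' underside; this point is at x = -8 mm, y = 0, z = 32 mm in tongs
- tongs_grip (a point): point on the centre line between the arms' flat red grip sleeves (30 mm long, z 0 to 20 mm), at x = 70 mm, z = 10 mm in tongs. Over the sleeves the open tongs measure 56 mm; at 42 mm the arms are parallel and just clamp a 25 mm stone. The spring pushes back with about 9 N at first, 14 N at 42 mm; what is squeezed beyond that grips the stone
- tongs_tip (a point): point on the centre line between the white silicone tip pads (26 mm long, 5 mm thick, z 0 to 20 mm), at x = 137 mm, z = 10 mm in tongs, 67 mm ahead of tongs_grip. The gap between the pads is 53 mm open, 45 mm at 52 mm sleeve width, 25 mm at 42 mm: it changes twice as much as the sleeve width
- tongs_arm (a joint): angle by which the tongs' moving arm (the one on -y) is squeezed towards the other (which is fixed to the heel): 0 fully open (spring stop), 0.20 rad with the arms parallel and the tips 25 mm apart, 0.34 at most
- caddy: fixed green and dark caddy in which the tongs start, heel end open. Origin and axes as those of the tongs lying in it (x from heel to tips), at table height. Dark floor 4 mm thick, x from -30 to 165 mm, 82 mm wide; side walls 5 mm thick along x = 40 to 165 mm, inner faces 36 mm either side of the centre line, tops 34 mm above the table; end wall at x = 160 to 165 mm
- mat: fixed black rubber bar mat, 190 mm (its x) by 110 mm (its y), 3 mm thick; origin at the centre of its underside, on the table
- tray: fixed wooden tray, 80 mm (x) by 165 mm (y), outside height 12 mm, walls 4 mm, floor 4 mm thick; origin at the centre of its underside. Three stones stand on its floor in a row along y, at y = -45, 0 and 45 mm, the black one in any of the three places
- stone: black chilling stone, a 25 mm cube, 42 g; origin at the centre of its underside, z up, its faces roughly parallel to the tray's
- stone_center (a point): centre of the black stone
- white1: white marble stone, 25 mm cube; origin at the centre of its underside. To be left alone
- white2: white marble stone, the other one, 25 mm cube. To be left alone
- dish: fixed round blue dish, outside radius 52 mm at the rim, 12 mm high, wall 4 mm, inner floor 4 mm above the table and of about 42 mm radius; origin at the centre of its underside
- bottle: amber longneck bottle standing, radius 31 mm, 225 mm tall; origin at the centre of its base. Leave alone
- bell: small brass bell, radius 30 mm, 52 mm high; origin at the centre of its base. Leave alone
- squeezer: tin lime squeezer lying flat, about 200 mm along its x (-111 to 86 mm), 72 mm wide, 36 mm high; origin on the table. Leave alone
- domino1: white domino lying flat, 48 (x) x 24 x 10 mm; origin at the centre of its underside. Leave alone
- domino2: white domino lying flat, same size. Leave alone
- domino3: white domino lying flat, same size. Leave alone
Mind the look-alikes: they are no part of the job. Of the things shaped like the mat, the black one is meant.

How it is judged:
By the outcome, as a careful person would: the job done as asked, in the order asked, and still so for the second after the job is handed in, with the robot touching nothing.
It also fails if it takes over 64 s, if anything falls off the work surface, if the arm or the gripper's body presses on something with over 40 N, if the wrist force passes 120 N, or if a joint passes its speed limit or range.

## Working session

There is one attempt and no reset: what is moved stays moved. The work goes in short steps, Python scripts to look and compute and a tool call to move; the robot and the scene stay as the last step left them, time stands still between calls to the robot, and variables do not carry over. Pictures are saved under pics/ and viewed, about 8 in all and at most 12, crops included, and the job is handed in when it is done.

Besides the shell and the picture viewer there is one more tool, called after ">>>" as name([rows], argument=value, ...), one row to a line, values as JSON. servo_tool: Moves the arm, as the interface text tells. Its arguments: {"type":"object","properties":{"rows":{"type":"array"},"force":{"type":"number"}},"required":["rows"]}

```bash
mkdir -p pics; cat > h.py <<'E'
import numpy as np, cv2
from station import sense, snapshot, tip_extent
from scipy.spatial.transform import Rotation as R
def save(s,n): cv2.imwrite(f'pics/{n}.png',s['image'])
def foc(s): return 200/np.tan(np.radians(s['vertical_fov'])/2)
def ray(s,u,v,fish=False):
    f=foc(s); x=(u-s['cx']);y=(v-s['cy'])
    if fish:
        r=np.hypot(x,y)+1e-9;t=r/f; d=np.array([x/r*np.sin(t),y/r*np.sin(t),np.cos(t)])
    else: d=np.array([x/f,y/f,1])
    T=s['cam_to_world']; return T[:3,3],T[:3,:3]@d
def plane(s,u,v,z,fish=False):
    o,d=ray(s,u,v,fish); return o+d*(z-o[2])/d[2]
def cloud(s):
    f=foc(s);v,u=np.mgrid[:400,:640];Z=s['z_map']
    P=np.stack([(u-s['cx'])/f*Z,(v-s['cy'])/f*Z,Z],-1);T=s['cam_to_world']
    return P@T[:3,:3].T+T[:3,3]
E
python3 - <<'E'
from h import *
import pickle
st=sense();print(st, tip_extent)
d={}
for n in('scene','top'):
    s=snapshot(n);d[n]=s;save(s,n);print(n,s['vertical_fov'],s['cx'],s['cy'],s['cam_to_world'].round(3).tolist())
pickle.dump(d,open('s0.pkl','wb'))
E
```

```text
{'t': 0.0, 'q': array([-1.44551643e+00,  5.28482670e-01,  1.43390159e+00,  9.84684210e-06,
        1.18140844e+00, -1.78508574e-01]), 'qd': array([ 0.00194826,  0.00037547, -0.00026146,  0.00050069,  0.00011495,
        0.00259746]), 'tau': array([-8.56831430e-04, -4.42359710e+01, -1.78027171e+01, -2.65336239e-04,
        8.29035096e-03,  1.46625251e-06]), 'tcp_pos': array([ 0.18694134, -0.59602759,  0.4037233 ]), 'tool_rot': array([ 9.88485918e-01,  1.51308887e-01,  3.38240819e-05, -1.09951097e-03]), 'force': array([ 0.44317199,  0.02386652, -1.08558482]), 'ft_torque': array([-0.01397837,  0.00330624,  0.00913486]), 'finger_gap': 0.9987191104811743} 0.1734
scene 57.241531263285005 325.7589605671829 201.43490570352918 [[-0.596, 0.554, -0.581, 1.125], [0.803, 0.398, -0.444, 0.528], [-0.015, -0.731, -0.682, 0.828], [0.0, 0.0, 0.0, 1.0]]
top 50.687354947390695 317.89669808330746 193.2019266610445 [[0.008, -0.997, 0.072, 0.388], [-1.0, -0.008, -0.001, 0.018], [0.001, -0.072, -0.997, 1.079], [0.0, 0.0, 0.0, 1.0]]
```

View pics/top.png

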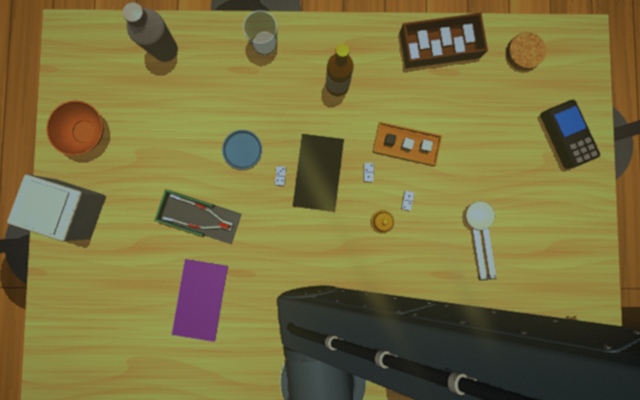

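View pics/scene.png

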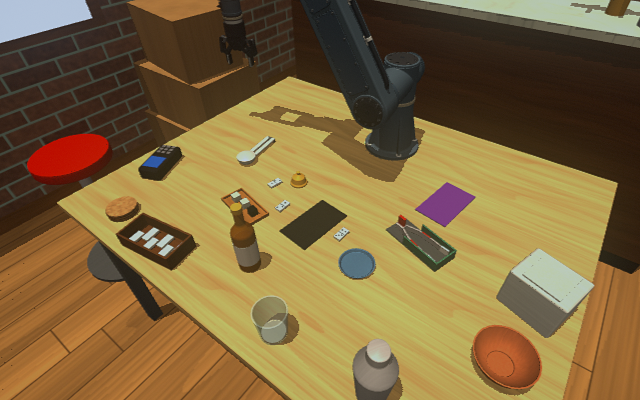

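The top view shows the caddy with the tongs at (198,216), heel and red tab at the right end near (230,227). The black mat is at (318,172), and the purple mat at (200,300) is the look-alike. The tray is at (407,144), with the black stone at (390,140) and whites at (408,145) and (427,146). The blue dish is at (242,149). The dark shaker, the tumbler, the orange bowl and the dark box with white blocks are distractors.

```bash
cat > m.py <<'E'
from h import *
import pickle
d=pickle.load(open('s0.pkl','rb'));s=d['top'];im=s['image'];hsv=cv2.cvtColor(im,cv2.COLOR_BGR2HSV)
P=cloud(s)
for u,v in[(318,172),(242,149),(205,215),(230,227),(390,140),(408,145),(427,146),(383,221),(338,60),(342,50),(280,176),(368,172),(407,200),(480,215),(400,250)]:
    print((u,v),im[v,u],hsv[v,u],P[v,u].round(3))
def rect(mask,z,box,name):
    m=np.zeros_like(mask);x0,y0,x1,y1=box;m[y0:y1,x0:x1]=mask[y0:y1,x0:x1]
    m=cv2.morphologyEx(m,cv2.MORPH_OPEN,np.ones((2,2),np.uint8))
    c=max(cv2.findContours(m,0,2)[0],key=cv2.contourArea)
    w=np.array([plane(s,*p[0],z)[:2] for p in c],np.float32)
    r=cv2.minAreaRect(w); b=cv2.boxPoints(r)
    print(name,np.round(r[0],4),np.round(r[1],4),'ang',round(r[2],1),'corners',b.round(3).tolist())
H,S,V=[hsv[...,i].astype(int) for i in range(3)]
M=lambda b:(b*255).astype(np.uint8)
rect(M(V<70),.003,(285,125,350,220),'mat')
rect(M((H>95)&(H<125)&(S>80)),.012,(215,125,270,175),'dish')
rect(M((H<25)&(S>150)&(H<17)),.012,(365,115,450,170),'tray')
rect(M(V<110),.004,(150,185,245,250),'caddy')
E
python3 m.py
python3 - <<'E'
import cv2,numpy as np
im=cv2.imread('pics/top.png')
a=cv2.resize(im[180:250,145:255],(792,504),interpolation=cv2.INTER_CUBIC)
cv2.imwrite('pics/c1.png',a)
E
```

```text
(318, 172) [33 62 63] [ 29 121  63] [0.52  0.018 0.005]
(242, 149) [120 108  75] [ 98  96 120] [0.578 0.213 0.005]
(205, 215) [65 80 81] [28 50 81] [0.408 0.304 0.006]
(230, 227) [80 92 98] [20 47 98] [0.378 0.236 0.02 ]
(390, 140) [44 63 66] [26 85 66] [ 0.599 -0.162  0.033]
(408, 145) [162 170 152] [ 77  27 170] [ 0.587 -0.208  0.031]
(427, 146) [160 168 151] [ 76  26 168] [ 0.585 -0.256  0.027]
(383, 221) [ 32 119 142] [ 24 198 142] [ 0.396 -0.142  0.046]
(338, 60) [19 46 55] [ 22 167  55] [ 0.739 -0.023  0.196]
(342, 50) [ 38 156 148] [ 32 193 156] [ 0.748 -0.03   0.226]
(280, 176) [155 145 130] [102  41 155] [0.509 0.114 0.01 ]
(368, 172) [152 142 129] [103  39 152] [ 0.521 -0.11   0.007]
(407, 200) [149 141 127] [101  38 149] [ 0.45  -0.209  0.006]
(480, 215) [175 168 149] [ 98  38 175] [ 0.413 -0.382  0.039]
(400, 250) [ 68 140 153] [ 25 142 153] [ 0.323 -0.192 -0.002]
mat [0.5319 0.0128] [0.1045 0.1569] ang 83.6 corners [[0.4480000138282776, -0.029999999329447746], [0.6039999723434448, -0.04800000041723251], [0.6159999966621399, 0.0560000017285347], [0.46000000834465027, 0.07400000095367432]]
dish [0.5706 0.2082] [0.0877 0.0864] ang 45.4 corners [[0.5090000033378601, 0.2070000022649765], [0.5709999799728394, 0.1469999998807907], [0.6320000290870667, 0.20900000631809235], [0.5709999799728394, 0.27000001072883606]]
tray [ 0.6155 -0.2168] [0.1503 0.0208] ang 76.2 corners [[0.5870000123977661, -0.28700000047683716], [0.6079999804496765, -0.2919999957084656], [0.6430000066757202, -0.1459999978542328], [0.6230000257492065, -0.14100000262260437]]
caddy [0.4004 0.3196] [0.2045 0.0867] ang 73.1 corners [[0.32899999618530273, 0.23399999737739563], [0.41200000047683716, 0.20900000631809235], [0.47200000286102295, 0.4050000011920929], [0.3889999985694885, 0.4300000071525574]]
```

View pics/c1.png

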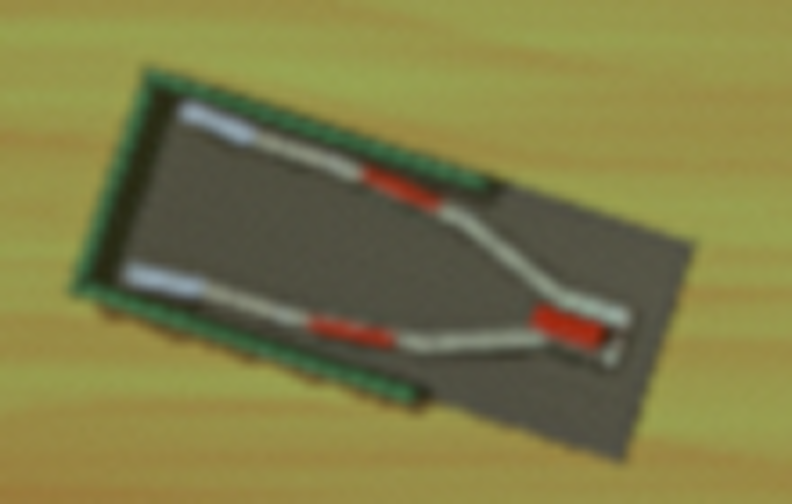

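The crop confirms the sprung tongs lie in the green caddy: white tips at the upper left, and the red tab at crop (570,328), which is pixel (224,226) in the top view. I'll move over it for a closer look.

```bash
cat >> h.py <<'E'
def yaw_of(st):
    X=R.from_quat(st['tool_rot']).as_matrix()[:,0]; return np.degrees(np.arctan2(X[1],X[0]))
def go(p,yaw=None,st=None):
    st=st or sense(); Rm=R.from_quat(st['tool_rot']).as_matrix()
    y=yaw_of(st); t=0 if yaw is None else -((yaw-y+180)%360-180)
    print('shift mm',(Rm.T@(np.array(p)-st['tcp_pos'])*1000).round(1),'turn',round(t,1))
def stat():
    st=sense();print('t',round(st['t'],2),'p',st['tcp_pos'].round(4),'yaw',round(yaw_of(st),2),'tilt',R.from_quat(st['tool_rot']).as_matrix()[:,2].round(4),'F',st['force'].round(1),'gap',round(st['finger_gap'],3),'q',st['q'].round(2))
E
python3 - <<'E'
from h import *
import pickle
s=pickle.load(open('s0.pkl','rb'))['top']
print('tab',plane(s,224.2,225.6,.051))
for u,v in[(302,135),(343,138),(335,211),(294,206)]:print(plane(s,u,v,.003))
stat();go((.45,-.2,.40),17);go((.38,.235,.36),73)
E
```

```text
tab [0.38189855 0.24427188 0.051     ]
[0.61610477 0.05974307 0.003     ]
[ 0.60911646 -0.04603636  0.003     ]
[ 0.4208311  -0.02630921  0.003     ]
[0.43275637 0.07821721 0.003     ]
t 0.1 p [ 0.187  -0.5961  0.4038] yaw 17.41 tilt [-2.e-04  2.e-03 -1.e+00] F [ 0.9 -0.2 -0.3] gap 1.004 q [-1.45  0.53  1.43  0.    1.18 -0.18]
shift mm [ 369.5 -299.2    4.5] turn 0.4
shift mm [ 432.8 -735.2   45.4] turn -55.6
```

>>> servo_tool([
  [[369, -299, 4], 0, 1],
  [[369, -299, 4], 0, 1],
  [[369, -299, 4], 0, 1],
  [[369, -299, 4], 0, 1],
  [[369, -299, 4], 0, 1],
  [[369, -299, 4], 0, 1],
  [[369, -299, 4], 0, 1],
  [[369, -299, 4], 0, 1],
])

```text
t: 0.9
tcp_pos: [0.4087, -0.2611, 0.401]
tool_rot: [0.989, 0.151, -0.0, -0.001]
force: [0.6, 0.1, 0.1]
finger_gap: 0.997
```

```bash
python3 - <<'E'
from h import *
stat();go((.40,.18,.38),73)
E
```

```text
t 0.9 p [ 0.4087 -0.2611  0.401 ] yaw 17.38 tilt [-4.0e-04  2.2e-03 -1.0e+00] F [0.6 0.1 0.1] gap 0.997 q [-0.8   0.35  1.78  0.    1.02  0.47]
shift mm [ 123.5 -423.5   22. ] turn -55.6
```

>>> servo_tool([
  [[123, -423, 22], -56, 1],
  [[123, -423, 22], -56, 1],
  [[123, -423, 22], -56, 1],
  [[123, -423, 22], -56, 1],
  [[123, -423, 22], -56, 1],
  [[123, -423, 22], -56, 1],
  [[123, -423, 22], -56, 1],
  [[123, -423, 22], -56, 1],
])

```text
t: 1.7
tcp_pos: [0.4, 0.1384, 0.382]
tool_rot: [0.802, 0.598, 0.001, -0.001]
force: [1.0, -0.5, 1.3]
finger_gap: 1.002
```

```bash
python3 - <<'E'
from h import *
import pickle
stat();go((.38,.24,.34),73)
s=snapshot('wrist');save(s,'w1');pickle.dump(s,open('w1.pkl','wb'))
print(s['vertical_fov'],s['cx'],s['cy'],s['cam_to_world'].round(3))
E
```

```text
t 1.7 p [0.4    0.1384 0.382 ] yaw 73.45 tilt [-3.0e-04  2.2e-03 -1.0e+00] F [ 1.  -0.5  1.3] gap 1.002 q [0.07 0.29 1.94 0.   0.91 0.35]
shift mm [ 91.6 -48.1  42.2] turn 0.4
65.70646984690485 316.14943211789085 201.11120447398122 [[ 0.959 -0.27  -0.092  0.424]
 [-0.285 -0.907 -0.312  0.221]
 [ 0.     0.325 -0.946  0.35 ]
 [ 0.     0.     0.     1.   ]]
```

View pics/w1.png

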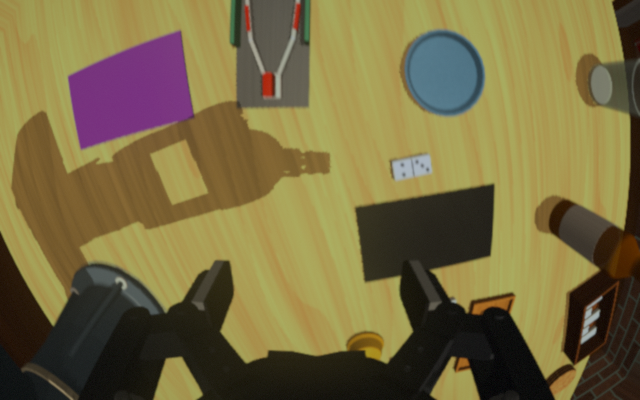

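The wrist view shows the red tab at (268,85), the dish at (443,72), the black mat near (425,232) and the purple look-alike at (130,90). I'll measure all of them by ray casting.

```bash
cat > m2.py <<'E'
from h import *
import pickle
s=pickle.load(open('w1.pkl','rb'));im=s['image'];hsv=cv2.cvtColor(im,cv2.COLOR_BGR2HSV)
H,S,V=[hsv[...,i].astype(int) for i in range(3)]
def comp(mask,box):
    m=np.zeros((400,640),np.uint8);x0,y0,x1,y1=box;m[y0:y1,x0:x1]=(mask[y0:y1,x0:x1]*255)
    return max(cv2.findContours(m,0,1)[0],key=cv2.contourArea)[:,0]
def W(c,z): return np.array([plane(s,*p,z,True)[:2] for p in c],np.float32)
for n,mask,box,z in[('mat',V<75,(350,180,500,290),.003),('tab',((H<8)|(H>172))&(S>130),(255,65,285,105),.051),('caddyend',(V<110)&(S<90),(225,45,320,115),.004)]:
    c=comp(mask,box);r=cv2.minAreaRect(W(c,z));print(n,np.round(r[0],4),np.round(r[1],4),round(r[2],1),cv2.boxPoints(r).round(4).tolist())
c=comp((H>90)&(H<125)&(S>60),(390,20,500,125));w=W(c,.012);(x,y),r=cv2.minEnclosingCircle(w);e=cv2.fitEllipse(w);print('dish',x,y,r,e)
E
python3 m2.py
```

```text
mat [0.5173 0.0011] [0.1472 0.1868] 83.3 [[0.41589999198913574, -0.06109999865293503], [0.6014999747276306, -0.0828000009059906], [0.6186000108718872, 0.06340000033378601], [0.43299999833106995, 0.08510000258684158]]
tab [0.384  0.2485] [0.0235 0.0107] 72.7 [[0.37540000677108765, 0.23890000581741333], [0.3856000006198883, 0.23569999635219574], [0.39259999990463257, 0.2581000030040741], [0.3824000060558319, 0.2612999975681305]]
caddyend [0.3851 0.2616] [0.0707 0.0797] 71.9 [[0.3361999988555908, 0.2402999997138977], [0.41190001368522644, 0.21559999883174896], [0.43389999866485596, 0.28279998898506165], [0.3582000136375427, 0.3075999915599823]]
dish 0.5756683349609375 0.2150711864233017 0.05005442723631859 ((0.5756050944328308, 0.21515314280986786), (0.09704525768756866, 0.0987108126282692), 89.36724853515625)
```

```bash
python3 - <<'E'
from h import *
go((.383,.2485,.29),72.7)
E
```

```text
shift mm [ 94.8 -43.9  92.6] turn 1.0
```

>>> servo_tool([
  [[95, -44, 20], 1, 1],
  [[95, -44, 92], 1, 1],
  [[95, -44, 92], 1, 1],
  [[95, -44, 92], 1, 1],
  [[95, -44, 92], 1, 1],
], force=70)

```text
t: 2.25
tcp_pos: [0.3825, 0.249, 0.2894]
tool_rot: [0.805, 0.594, -0.0, -0.004]
force: [0.5, -0.4, 0.3]
finger_gap: 1.001
```

```bash
python3 - <<'E'
from h import *
import pickle
stat();st=sense()
s=snapshot('wrist');save(s,'w2');pickle.dump(s,open('w2.pkl','wb'))
hsv=cv2.cvtColor(s['image'],cv2.COLOR_BGR2HSV);H,S,V=[hsv[...,i].astype(int) for i in range(3)]
m=((((H<8)|(H>172))&(S>130))*255).astype(np.uint8)
for c in cv2.findContours(m,0,1)[0]:
    if cv2.contourArea(c)<40: continue
    c=c[:,0]
    for z in(.051,.014):
        w=np.array([plane(s,*p,z,True)[:2] for p in c],np.float32);r=cv2.minAreaRect(w);print(c.mean(0).round(),z,np.round(r[0],4),np.round(r[1],4),round(r[2],1))
E
```

```text
t 2.25 p [0.3825 0.249  0.2894] yaw 72.86 tilt [-0.0044  0.0057 -1.    ] F [ 0.5 -0.4  0.3] gap 1.001 q [0.33 0.51 1.95 0.01 0.68 0.62]
[320. 213.] 0.051 [0.3847 0.2523] [0.0309 0.0073] 73.0
[320. 213.] 0.014 [0.3807 0.2381] [0.0365 0.0086] 73.0
[355. 116.] 0.051 [0.4275 0.314 ] [0.0254 0.0042] 67.4
[355. 116.] 0.014 [0.4312 0.3109] [0.0299 0.0049] 67.4
[285. 115.] 0.051 [0.3835 0.3278] [0.026  0.0042] 78.4
[285. 115.] 0.014 [0.3792 0.3272] [0.0306 0.0049] 78.4
```

View pics/w2.png

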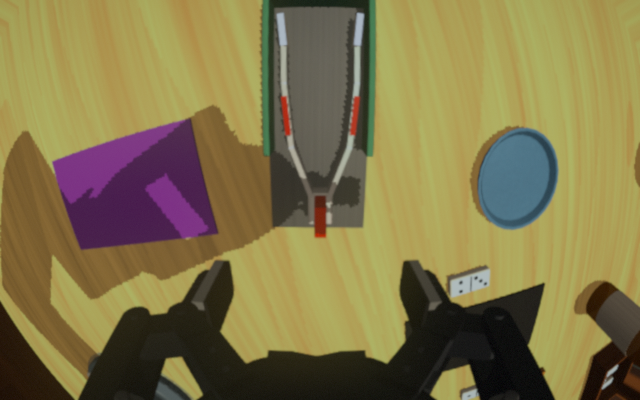

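The view confirms the tab centred between the jaws at (320,213), with the sleeves at (285,115) and (355,116) and the caddy aligned. I'll descend and grip it.

>>> servo_tool([
  [[-2, 0, 45], 0, 1],
  [[-2, 0, 90], 0, 1],
  [[-2, 0, 90], 0, 1],
  [[-2, 0, 90], 0, 1],
  [[-2, 0, 90], 0, -1],
  [[-2, 0, 90], 0, -1],
  [[-2, 0, 90], 0, -1],
  [[-2, 0, 90], 0, -1],
], force=70)

```text
t: 3.1
tcp_pos: [0.3827, 0.2473, 0.2022]
tool_rot: [0.805, 0.593, 0.003, -0.003]
force: [-0.0, -0.8, 0.0]
finger_gap: 0.329
```

>>> servo_tool([
  [[0, 0, 0], 0, -1],
  [[0, 0, 0], 0, -1],
  [[0, 0, 0], 0, -1],
  [[0, 0, 0], 0, -1],
])

```text
t: 3.5
tcp_pos: [0.3828, 0.2475, 0.2033]
tool_rot: [0.805, 0.593, 0.004, -0.002]
force: [-0.2, -0.3, 10.9]
finger_gap: 0.088
```

```bash
python3 -c "
from h import *
stat()"
```

```text
t 3.5 p [0.3828 0.2475 0.2033] yaw 72.81 tilt [ 0.0035  0.0083 -1.    ] F [-0.2 -0.3 10.9] gap 0.088 q [0.33 0.69 2.   0.02 0.45 0.61]
```

>>> servo_tool([
  [[0, 0, -10], 0, -1],
  [[0, 0, -30], 0, -1],
  [[0, 0, -60], 0, -1],
  [[0, 0, -95], 0, -1],
  [[0, 0, -95], 0, -1],
  [[0, 0, -95], 0, -1],
])

```text
t: 4.1
tcp_pos: [0.3823, 0.2467, 0.2992]
tool_rot: [0.805, 0.594, 0.005, -0.002]
force: [-0.3, 0.9, -0.6]
finger_gap: 0.086
```

```bash
python3 - <<'E'
from h import *
import pickle
stat()
s=snapshot('wrist');save(s,'w3');pickle.dump(s,open('w3.pkl','wb'))
E
```

```text
t 4.1 p [0.3823 0.2467 0.2992] yaw 72.82 tilt [ 0.0055  0.0089 -0.9999] F [-0.3  0.9 -0.6] gap 0.086 q [0.32 0.48 1.95 0.01 0.7  0.62]
```

View pics/w3.png

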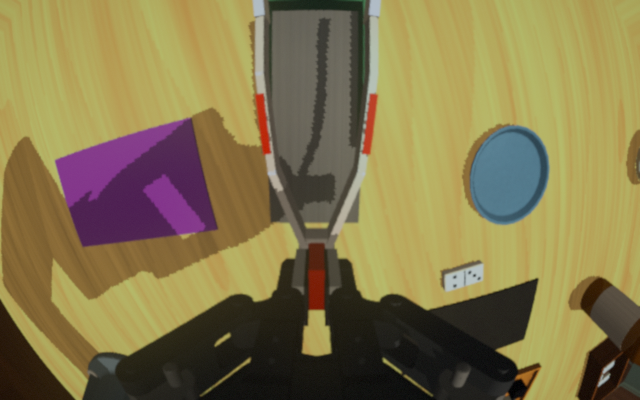

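The tongs hang level from the tab, clear of the caddy. Next I'll carry them to the mat.

```bash
python3 - <<'E'
from h import *
go((.4475,.0275,.29),-6.7)
E
```

```text
shift mm [-190.   127.2    6.7] turn 79.5
```

>>> servo_tool([
  [[-19, 13, 0], 8, -1],
  [[-38, 25, 0], 16, -1],
  [[-57, 38, 0], 24, -1],
  [[-76, 51, 0], 32, -1],
  [[-95, 64, 0], 40, -1],
  [[-114, 76, 0], 48, -1],
  [[-133, 89, 0], 56, -1],
  [[-152, 102, 0], 64, -1],
])

```text
t: 4.95
tcp_pos: [0.4342, 0.0704, 0.2955]
tool_rot: [0.997, 0.074, -0.0, -0.004]
force: [0.4, 0.8, -1.1]
finger_gap: 0.088
```

```bash
python3 - <<'E'
from h import *
stat();go((.4475,.0275,.23),-6.7)
E
```

```text
t 4.95 p [0.4342 0.0704 0.2955] yaw 8.48 tilt [-9.0e-04  8.5e-03 -1.0e+00] F [ 0.4  0.8 -1.1] gap 0.088 q [-0.1   0.48  1.99  0.01  0.67  1.32]
shift mm [ 6.9 44.9 65.1] turn 15.2
```

>>> servo_tool([
  [[4, 25, 0], 8, -1],
  [[7, 45, 15], 15, -1],
  [[7, 45, 45], 15, -1],
  [[7, 45, 65], 15, -1],
  [[7, 45, 65], 15, -1],
  [[7, 45, 65], 15, -1],
])

```text
t: 5.55
tcp_pos: [0.4472, 0.0275, 0.2292]
tool_rot: [0.998, -0.057, -0.002, -0.004]
force: [-0.2, 0.1, -0.1]
finger_gap: 0.088
```

```bash
python3 - <<'E'
from h import *
import pickle
stat();go((.4475,.0275,.203),-6.7)
s=snapshot('wrist');pickle.dump(s,open('w4.pkl','wb'))
t=snapshot('top');pickle.dump(t,open('t4.pkl','wb'))
a=t['image'][120:230,260:370];b=s['image']
a=cv2.resize(a,(400,400),interpolation=cv2.INTER_CUBIC);cv2.imwrite('pics/p4.png',np.hstack([cv2.resize(b,(400,250)),a[:250]]) if 0 else np.vstack([cv2.resize(b,(560,350)),cv2.copyMakeBorder(cv2.resize(a,(250,250)),0,0,0,310,0)]))
E
```

```text
t 5.55 p [0.4472 0.0275 0.2292] yaw -6.52 tilt [-0.0044  0.0092 -0.9999] F [-0.2  0.1 -0.1] gap 0.088 q [-0.19  0.63  2.01  0.02  0.51  1.48]
shift mm [ 0.4  0.2 26.2] turn 0.2
```

View pics/p4.png

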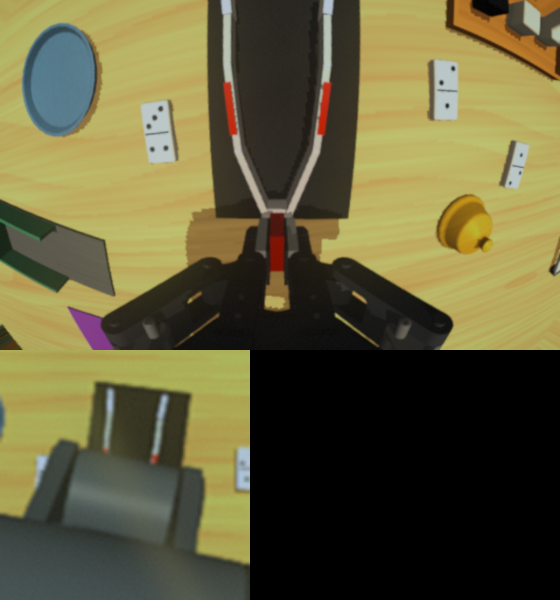

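>>> servo_tool([
  [[0, 0, 13], 0, -1],
  [[0, 0, 24], 0, -1],
  [[0, 0, 24], 0, -1],
  [[0, 0, 24], 0, -1],
])

```text
t: 6.05
tcp_pos: [0.4477, 0.0279, 0.2066]
tool_rot: [0.998, -0.057, -0.001, -0.004]
force: [0.4, 0.0, -0.8]
finger_gap: 0.087
```

```bash
python3 -c "
from h import *
stat()"
```

```text
t 6.05 p [0.4477 0.0279 0.2066] yaw -6.48 tilt [-8.0e-04  8.5e-03 -1.0e+00] F [ 0.4  0.  -0.8] gap 0.087 q [-0.19  0.68  2.02  0.02  0.45  1.48]
```

>>> servo_tool([
  [[0, 0, 2], 0, -1],
  [[0, 0, 4], 0, -1],
  [[0, 0, 4], 0, -1],
])

```text
t: 6.35
tcp_pos: [0.4478, 0.0279, 0.2028]
tool_rot: [0.998, -0.056, -0.0, -0.004]
force: [-0.6, 0.8, 1.2]
finger_gap: 0.089
```

```bash
python3 -c "
from h import *
stat()"
```

```text
t 6.35 p [0.4478 0.0279 0.2028] yaw -6.48 tilt [ 1.0e-04  8.3e-03 -1.0e+00] F [-0.6  0.8  1.2] gap 0.089 q [-0.19  0.69  2.02  0.02  0.44  1.48]
```

>>> servo_tool([
  [[0, 0, 1], 0, -1],
  [[0, 0, 1], 0, 1],
  [[0, 0, 1], 0, 1],
  [[0, 0, 1], 0, 1],
  [[0, 0, 1], 0, 1],
  [[0, 0, 1], 0, 1],
  [[0, 0, 1], 0, 1],
  [[0, 0, 1], 0, 1],
])

```text
t: 7.15
tcp_pos: [0.4478, 0.0279, 0.2017]
tool_rot: [0.998, -0.057, -0.0, -0.004]
force: [-0.2, -0.4, 0.1]
finger_gap: 1.004
```

>>> servo_tool([
  [[0, 0, -30], 0, 1],
  [[0, 0, -60], 0, 1],
  [[0, 0, -90], 0, 1],
  [[20, 0, -90], 0, 1],
  [[20, 0, -90], 0, 1],
  [[20, 0, -90], 0, 1],
])

```text
t: 7.75
tcp_pos: [0.4672, 0.025, 0.2915]
tool_rot: [0.998, -0.056, -0.001, -0.004]
force: [-0.6, -0.0, 0.7]
finger_gap: 0.996
```

```bash
cat > m5.py <<'E'
from h import *
import pickle,sys
stat()
s=snapshot('wrist');n=sys.argv[1];save(s,n);pickle.dump(s,open(n+'.pkl','wb'))
hsv=cv2.cvtColor(s['image'],cv2.COLOR_BGR2HSV);H,S,V=[hsv[...,i].astype(int) for i in range(3)]
m=((((H<8)|(H>172))&(S>130))*255).astype(np.uint8)
zs=float(sys.argv[2])
for c in cv2.findContours(m,0,1)[0]:
    if cv2.contourArea(c)<40: continue
    c=c[:,0]
    w=np.array([plane(s,*p,zs,True)[:2] for p in c],np.float32);r=cv2.minAreaRect(w);print(c.mean(0).round(),np.round(r[0],4),np.round(r[1],4),round(r[2],1))
E
python3 m5.py w5 .023
```

```text
t 7.75 p [0.4672 0.025  0.2915] yaw -6.47 tilt [-0.0013  0.0086 -1.    ] F [-0.6 -0.   0.7] gap 0.996 q [-0.19  0.51  1.93  0.01  0.71  1.49]
[316. 236.] [0.4387 0.0326] [0.0093 0.0366] 83.8
[350. 139.] [ 0.517  -0.0032] [0.0049 0.0299] 77.8
[282. 139.] [0.5227 0.0488] [0.0048 0.0299] 89.1
```

View pics/w5.png

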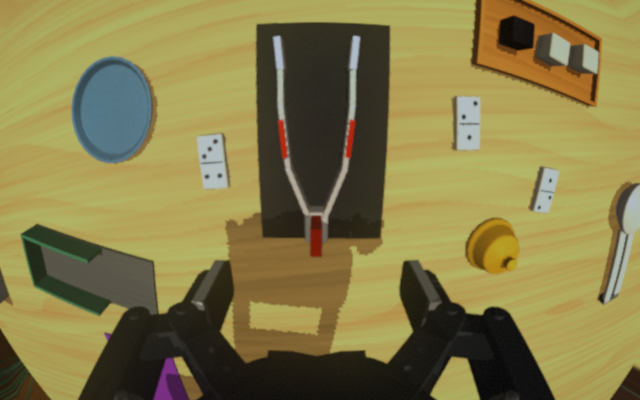

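The tongs lie flat and centred on the mat, with sleeves at (282,139) and (350,139). The black stone is at (516,33) at the near-mat end of the tray, with the whites beside it.

```bash
python3 - <<'E'
from h import *
import pickle
go((.5200,.0214,.22),-6.5)
s=pickle.load(open('w5.pkl','rb'));im=s['image']
hsv=cv2.cvtColor(im,cv2.COLOR_BGR2HSV);H,S,V=[hsv[...,i].astype(int) for i in range(3)]
print(hsv[28,515],hsv[60,490],hsv[40,512])
def comp(mask,box):
    m=np.zeros((400,640),np.uint8);x0,y0,x1,y1=box;m[y0:y1,x0:x1]=(mask[y0:y1,x0:x1]*255)
    return max(cv2.findContours(m,0,1)[0],key=cv2.contourArea)[:,0]
W=lambda c,z:np.array([plane(s,*p,z,True)[:2] for p in c],np.float32)
for n,mask,box,z in[('tray',(H<18)&(S>150),(465,0,610,115),.012),('black',V<60,(490,5,540,60),.029),('black0',V<60,(490,5,540,60),.004)]:
    c=comp(mask,box);r=cv2.minAreaRect(W(c,z));print(n,np.round(r[0],4),np.round(r[1],4),round(r[2],1),cv2.boxPoints(r).round(4).tolist())
E
```

```text
shift mm [53.8 -1.7 70.9] turn 0.0
[15 64 24] [ 17 193 180] [ 11 128  16]
tray [ 0.5947 -0.2046] [0.1674 0.081 ] 77.7 [[0.5374000072479248, -0.2777999937534332], [0.616599977016449, -0.29499998688697815], [0.6521000266075134, -0.131400004029274], [0.5728999972343445, -0.11420000344514847]]
black [ 0.6006 -0.1543] [0.0363 0.0296] 77.8 [[0.5823000073432922, -0.1688999980688095], [0.611299991607666, -0.17509999871253967], [0.6189000010490417, -0.1396999955177307], [0.5899999737739563, -0.13339999318122864]]
black0 [ 0.606  -0.1729] [0.0402 0.0328] 77.8 [[0.5856999754905701, -0.1890999972820282], [0.6177999973297119, -0.19599999487400055], [0.6262999773025513, -0.156700000166893], [0.5942000150680542, -0.14980000257492065]]
```

>>> servo_tool([
  [[25, -1, 0], 0, 1],
  [[54, -2, 30], 0, 1],
  [[54, -2, 70], 0, 1],
  [[54, -2, 95], 0, 1],
  [[54, -2, 112], 0, 1],
  [[54, -2, 112], 0, 1],
  [[54, -2, 112], 0, 1],
], force=50)

```text
t: 8.5
tcp_pos: [0.5193, 0.0221, 0.1782]
tool_rot: [0.998, -0.057, -0.003, -0.005]
force: [0.5, -1.1, 0.2]
finger_gap: 1.001
```

```bash
python3 - <<'E'
from h import *
stat();go((.5200,.0214,.178),-6.5)
E
```

```text
t 8.5 p [0.5193 0.0221 0.1782] yaw -6.48 tilt [-0.006   0.0095 -0.9999] F [ 0.5 -1.1  0.2] gap 1.001 q [-0.17  0.77  1.84  0.02  0.54  1.5 ]
shift mm [0.8 0.7 0.2] turn 0.0
```

>>> servo_tool([
  [[0, 0, 0], 0, 0.4],
  [[0, 0, 0], 0, 0.4],
  [[0, 0, 0], 0, 0.4],
  [[0, 0, 0], 0, 0.15],
  [[0, 0, 0], 0, 0.15],
  [[0, 0, 0], 0, 0.15],
  [[0, 0, 0], 0, 0.15],
], force=50)

```text
t: 9.2
tcp_pos: [0.52, 0.0224, 0.1803]
tool_rot: [0.998, -0.056, -0.001, -0.004]
force: [-1.4, 2.0, 10.6]
finger_gap: 0.578
```

```bash
python3 m5.py w6 .023
```

```text
t 9.2 p [0.52   0.0224 0.1803] yaw -6.4 tilt [-0.002  0.009 -1.   ] F [-1.4  2.  10.6] gap 0.578 q [-0.17  0.76  1.84  0.02  0.54  1.49]
[269. 276.] [0.5244 0.0475] [0.0048 0.0315] 87.3
[364. 275.] [0.5202 0.0023] [0.0048 0.0313] 81.8
```

View pics/w6.png

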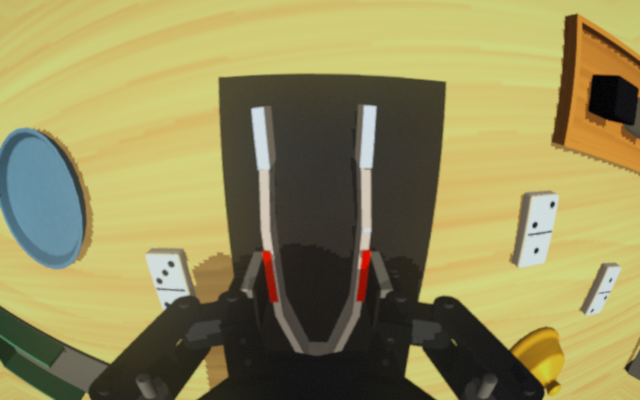

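Sleeves are gripped at (269,276) and (364,275), about 50 mm wide, with the tips parallel to the tool axis. I'll lift.

>>> servo_tool([
  [[0, 0, -5], 0, 0.15],
  [[0, 0, -20], 0, 0.15],
  [[0, 0, -50], 0, 0.15],
  [[0, 0, -70], 0, 0.15],
  [[0, 0, -70], 0, 0.15],
  [[0, 0, -70], 0, 0.15],
])

```text
t: 9.85
tcp_pos: [0.52, 0.0218, 0.2506]
tool_rot: [0.998, -0.056, -0.001, -0.004]
force: [0.1, -0.7, -1.0]
finger_gap: 0.577
```

```bash
cat > m7.py <<'E'
from h import *
import pickle,sys
st=sense();stat()
s=snapshot('wrist');n=sys.argv[1];save(s,n);pickle.dump(s,open(n+'.pkl','wb'))
hsv=cv2.cvtColor(s['image'],cv2.COLOR_BGR2HSV);H,S,V=[hsv[...,i].astype(int) for i in range(3)]
Rm=R.from_quat(st['tool_rot']).as_matrix()
def ontool(p,dz): # intersect with plane dz mm ahead of TCP along tool z
    o,d=ray(s,*p,True);o=Rm.T@(o-st['tcp_pos']);d=Rm.T@d
    return ((o+d*(dz-o[2])/d[2])*1000)[:2]
dz=float(sys.argv[2]) # depth of tongs top from TCP
for nm,mask in(('red',((H<8)|(H>172))&(S>130)),('white',(H>95)&(H<130)&(V>130)&(S<90))):
    m=(mask*255).astype(np.uint8); m[:,:200]=0;m[:,440:]=0
    for c in cv2.findContours(m,0,1)[0]:
        if cv2.contourArea(c)<60: continue
        c=c[:,0];w=np.array([ontool(p,dz) for p in c],np.float32);r=cv2.minAreaRect(w);print(nm,c.mean(0).round(),'tool xy',np.round(r[0],1),np.round(r[1],1),round(r[2],1))
E
python3 m7.py w7 .157
```

```text
t 9.85 p [0.52   0.0218 0.2506] yaw -6.41 tilt [-0.001   0.0088 -1.    ] F [ 0.1 -0.7 -1. ] gap 0.577 q [-0.18  0.63  1.82  0.01  0.69  1.5 ]
red [270. 275.] tool xy [  2.5 -23.8] [ 4.7 30.1] 86.7
red [363. 275.] tool xy [ 3.  21.1] [30.   4.5] 2.7
white [261. 137.] tool xy [ 68.5 -24.1] [ 5.2 24.9] 86.3
white [368. 136.] tool xy [69.3 19.8] [24.4  5.2] 2.3
```

View pics/w7.png

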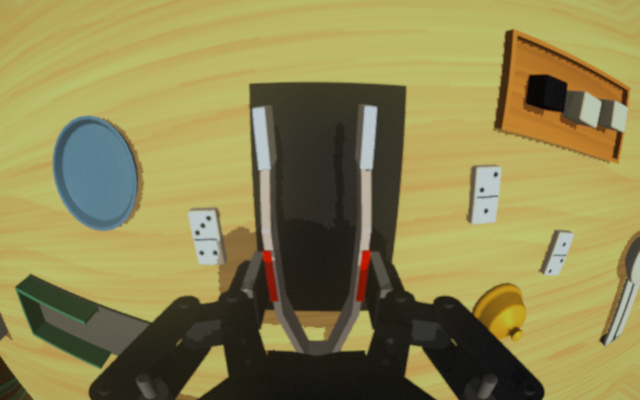

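```bash
python3 - <<'E'
from h import *
go((.5364,-.1495,.262),-12.2)
E
```

```text
shift mm [ 35.6 168.3 -13.7] turn 5.8
```

>>> servo_tool([
  [[5, 10, -14], 1, 0.15],
  [[15, 50, -14], 3, 0.15],
  [[25, 90, -14], 6, 0.15],
  [[35, 130, -14], 6, 0.15],
  [[36, 168, -14], 6, 0.15],
  [[36, 168, -14], 6, 0.15],
  [[36, 168, -14], 6, 0.15],
])

```text
t: 10.6
tcp_pos: [0.5362, -0.15, 0.2608]
tool_rot: [0.994, -0.109, -0.003, -0.005]
force: [0.0, -0.1, -1.8]
finger_gap: 0.578
```

```bash
python3 m7.py w8 .157; python3 - <<'E'
from h import *
import pickle
go((.5364,-.1495,.262),-12.2)
s=pickle.load(open('w8.pkl','rb'));im=s['image']
hsv=cv2.cvtColor(im,cv2.COLOR_BGR2HSV);H,S,V=[hsv[...,i].astype(int) for i in range(3)]
m=((V<45)*255).astype(np.uint8);m[:60]=0;m[240:]=0;m[:,:272]=0;m[:,360:]=0
for c in cv2.findContours(m,0,1)[0]:
    if cv2.contourArea(c)<200: continue
    for z in (.029,.004):
        w=np.array([plane(s,*p[0],z,True)[:2] for p in c],np.float32);r=cv2.minAreaRect(w);print(c[:,0].mean(0).round(),z,np.round(r[0],4),np.round(r[1],4),round(r[2],1),cv2.boxPoints(r).round(4).tolist())
E
```

```text
t 10.6 p [ 0.5362 -0.15    0.2608] yaw -12.55 tilt [-0.0056  0.0109 -0.9999] F [ 0.  -0.1 -1.8] gap 0.578 q [-0.48  0.65  1.72  0.01  0.79  1.31]
red [270. 275.] tool xy [  2.4 -23.5] [ 4.5 29.1] 85.4
red [363. 275.] tool xy [ 2.9 21.1] [28.8  4.5] 2.3
white [262. 138.] tool xy [ 68.3 -23.8] [ 4.6 24.6] 87.4
white [368. 132.] tool xy [70.8 19.6] [21.   4.9] 3.4
shift mm [ 0.4  0.5 -1. ] turn -0.3
```

View pics/w8.png

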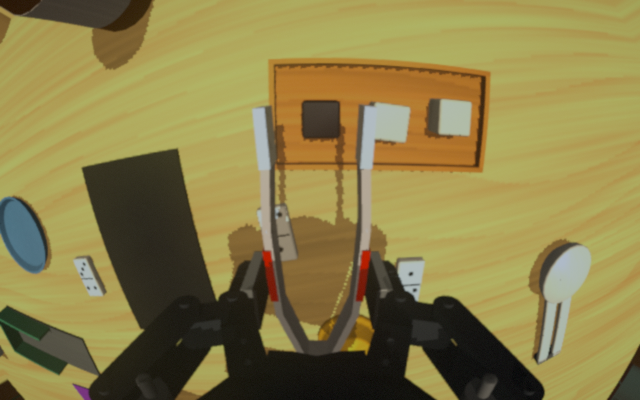

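```bash
python3 - <<'E'
from h import *
import pickle
st=sense()
s=pickle.load(open('w8.pkl','rb'));im=s['image']
hsv=cv2.cvtColor(im,cv2.COLOR_BGR2HSV);H,S,V=[hsv[...,i].astype(int) for i in range(3)]
print(hsv[119,321],hsv[135,321],hsv[150,321])
m=((S<140)&(V<110)).astype(np.uint8)*255;k=np.zeros_like(m);k[92:146,292:350]=m[92:146,292:350]
c=max(cv2.findContours(k,0,1)[0],key=cv2.contourArea)
print(cv2.boundingRect(c))
for z in (.029,.012):
    w=np.array([plane(s,*p[0],z,True)[:2] for p in c],np.float32);r=cv2.minAreaRect(w);print(z,np.round(r[0],4),np.round(r[1],4),round(r[2],1),cv2.boxPoints(r).round(4).tolist())
cam=s['cam_to_world'][:3,3];print('cam',cam)
# white neighbour
m=((V>150)&(S<70)).astype(np.uint8)*255;k[:]=0;k[90:160,376:425]=m[90:160,376:425]
c=max(cv2.findContours(k,0,1)[0],key=cv2.contourArea)
w=np.array([plane(s,*p[0],.029,True)[:2] for p in c],np.float32);r=cv2.minAreaRect(w);print('white',np.round(r[0],4),np.round(r[1],4),round(r[2],1),cv2.boxPoints(r).round(4).tolist())
E
```

```text
[16 83 68] [15 98 57] [ 16 187 181]
(303, 101, 36, 37)
0.029 [ 0.6036 -0.1641] [0.0225 0.0233] 77.7 [[0.5898000001907349, -0.17260000109672546], [0.6126000285148621, -0.17759999632835388], [0.6173999905586243, -0.15559999644756317], [0.5946000218391418, -0.15060000121593475]]
0.012 [ 0.6023 -0.1639] [0.0244 0.0253] 77.7 [[0.5874000191688538, -0.17309999465942383], [0.6121000051498413, -0.1784999966621399], [0.6172999739646912, -0.15469999611377716], [0.5925999879837036, -0.1492999941110611]]
cam [ 0.61838918 -0.16656867  0.22794891]
white [ 0.5926 -0.2086] [0.0227 0.024 ] 72.8 [[0.5777999758720398, -0.21580000221729279], [0.6007000207901001, -0.22290000319480896], [0.6074000000953674, -0.2012999951839447], [0.5845000147819519, -0.19419999420642853]]
```

The black stone is at (321,119) between the pads (262,138) and (368,132), and the white neighbour is at (390,122). I'll shift about 3 mm in y, then descend in stages.

>>> servo_tool([
  [[0, 3, 0], 0, 0.15],
  [[0, 3, 20], 0, 0.15],
  [[0, 3, 42], 0, 0.15],
  [[0, 3, 42], 0, 0.15],
  [[0, 3, 42], 0, 0.15],
])

```text
t: 11.15
tcp_pos: [0.5351, -0.1504, 0.2187]
tool_rot: [0.994, -0.108, -0.004, -0.006]
force: [0.2, 0.6, -0.2]
finger_gap: 0.579
```

```bash
python3 m7.py w9 .157; python3 - <<'E'
from h import *
go((.536,-.1529,.193),-12.4)
s=cv2.imread('pics/w9.png');cv2.imwrite('pics/w9c.png',cv2.resize(s[80:340,200:440],(480,520)))
E
```

```text
t 11.15 p [ 0.5351 -0.1504  0.2187] yaw -12.37 tilt [-0.0074  0.0119 -0.9999] F [ 0.2  0.6 -0.2] gap 0.579 q [-0.48  0.72  1.74  0.01  0.7   1.3 ]
red [270. 275.] tool xy [  2.4 -23.6] [ 4.4 29. ] 85.7
red [363. 275.] tool xy [ 3. 21.] [28.8  4.4] 2.7
white [261. 138.] tool xy [ 68.3 -23.9] [ 4.5 24.6] 87.1
white [368. 132.] tool xy [70.8 19.8] [21.1  5. ] 2.5
shift mm [ 1.2  2.3 26.3] turn 0.0
```

View pics/w9c.png

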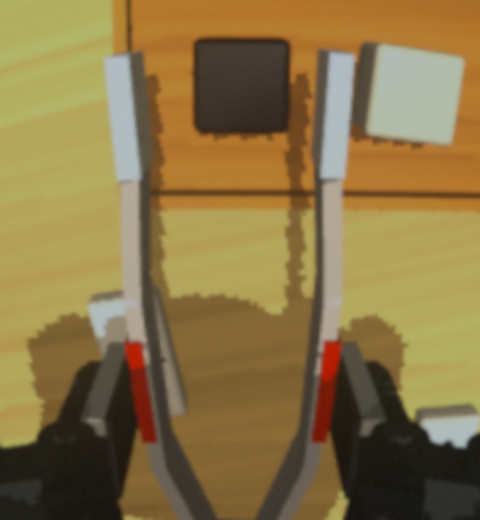

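The picture budget is used up (12). The crop shows the stone at (242,85) between the pads, a little forward and to the right of their middle. I'll measure that offset numerically.

```bash
cat > m10.py <<'E'
from h import *
import pickle,sys
st=sense();s=pickle.load(open(sys.argv[1]+'.pkl','rb'));im=s['image']
hsv=cv2.cvtColor(im,cv2.COLOR_BGR2HSV);H,S,V=[hsv[...,i].astype(int) for i in range(3)]
x0,y0,x1,y1=map(int,sys.argv[2].split(','));z=float(sys.argv[3])
m=((S<140)&(V<110)).astype(np.uint8)*255;k=np.zeros_like(m);k[y0:y1,x0:x1]=m[y0:y1,x0:x1]
c=max(cv2.findContours(k,0,1)[0],key=cv2.contourArea);print(cv2.boundingRect(c))
w=np.array([plane(s,*p[0],z,True)[:2] for p in c],np.float32);r=cv2.minAreaRect(w);print('stone',np.round(r[0],4),np.round(r[1],4),round(r[2],1))
Rm=R.from_quat(st['tool_rot']).as_matrix();print('in tool mm',(Rm.T@(np.array([*r[0],z])-st['tcp_pos'])*1000).round(1))
E
python3 m10.py w9 278,95,354,150 .029
```

```text
(298, 100, 46, 46)
stone [ 0.6036 -0.1642] [0.0229 0.0231] 77.8
in tool mm [ 71.    0.4 189.8]
```

>>> servo_tool([
  [[1, 2.5, 0], 0, 0.15],
  [[1.5, 2.5, 0], 0, 0.15],
  [[1.5, 2.5, 10], 0, 0.15],
  [[1.5, 2.5, 20], 0, 0.15],
  [[1.5, 2.5, 26], 0, 0.15],
  [[1.5, 2.5, 26], 0, 0.15],
  [[1.5, 2.5, 26], 0, 0.15],
])

```text
t: 11.9
tcp_pos: [0.5361, -0.1532, 0.1928]
tool_rot: [0.994, -0.108, -0.004, -0.005]
force: [0.0, 0.9, -0.8]
finger_gap: 0.579
```

```bash
python3 m7.py w10 .157; python3 m10.py w10 274,70,357,170 .029;python3 -c "
from h import *
go((.536,-.1529,.193),-12.4)"
```

```text
t 11.9 p [ 0.5361 -0.1532  0.1928] yaw -12.39 tilt [-0.0066  0.0115 -0.9999] F [ 0.   0.9 -0.8] gap 0.579 q [-0.48  0.76  1.74  0.01  0.65  1.3 ]
red [270. 276.] tool xy [  2.7 -23.6] [ 4.4 28.4] 85.7
red [363. 275.] tool xy [ 3. 21.] [28.8  4.5] 2.2
white [261. 138.] tool xy [ 68.3 -23.9] [ 5.  24.7] 85.6
white [368. 133.] tool xy [71.  19.7] [20.5  4.8] 2.7
(287, 105, 56, 55)
stone [ 0.6035 -0.1642] [0.0232 0.0232] 77.5
in tool mm [ 69.5  -2.2 163.5]
shift mm [-0.3 -0.3  0.1] turn 0.0
```

Stone and tip centre now agree within 0.2 mm. I'll squeeze.

>>> servo_tool([
  [[0, 0, 0], 0, 0.0],
  [[0, 0, 0], 0, -0.1],
  [[0, 0, 0], 0, -0.4],
  [[0, 0, 0], 0, -0.4],
  [[0, 0, 0], 0, -0.4],
  [[0, 0, 0], 0, -0.4],
], force=50)

```text
t: 12.55
tcp_pos: [0.5363, -0.1533, 0.1933]
tool_rot: [0.994, -0.108, -0.003, -0.005]
force: [-0.4, -0.5, 1.4]
finger_gap: 0.467
```

```bash
python3 m7.py w11 .157; python3 m10.py w11 290,70,342,170 .029
```

```text
t 12.55 p [ 0.5363 -0.1533  0.1933] yaw -12.39 tilt [-0.0055  0.0109 -0.9999] F [-0.4 -0.5  1.4] gap 0.467 q [-0.48  0.76  1.74  0.01  0.65  1.3 ]
red [355. 274.] tool xy [ 3.6 17.3] [ 4.4 28.7] 89.5
red [278. 274.] tool xy [  3.3 -20. ] [ 4.4 29.2] 89.3
white [279. 137.] tool xy [ 68.2 -16.6] [ 4.7 24.5] 88.8
white [350. 137.] tool xy [68.6 12.5] [ 4.5 25.2] 89.0
(290, 105, 52, 55)
stone [ 0.6038 -0.1648] [0.0221 0.0234] 77.6
in tool mm [ 69.6  -1.7 163.8]
```

>>> servo_tool([
  [[0, 0, -5], 0, -0.4],
  [[0, 0, -12], 0, -0.4],
  [[0, 0, -25], 0, -0.4],
  [[0, 0, -45], 0, -0.4],
  [[0, 0, -65], 0, -0.4],
  [[0, 0, -65], 0, -0.4],
])

```text
t: 13.2
tcp_pos: [0.5376, -0.1544, 0.2615]
tool_rot: [0.994, -0.108, -0.0, -0.004]
force: [0.8, 0.0, -1.8]
finger_gap: 0.471
```

```bash
python3 m7.py w12 .157; python3 m10.py w12 290,70,342,170 .094; python3 - <<'E'
from h import *
# target
D=np.array([.576,.215]);yaw=np.radians(10)
tx=np.array([np.cos(yaw),np.sin(yaw)]);ty=np.array([np.sin(yaw),-np.cos(yaw)])
p=D-.0695*tx+.002*ty-.157*np.array([-.002,.009]);print(p)
go((*p,.27),10)
E
```

```text
t 13.2 p [ 0.5376 -0.1544  0.2615] yaw -12.39 tilt [ 4.0e-04  7.8e-03 -1.0e+00] F [ 0.8  0.  -1.8] gap 0.471 q [-0.48  0.65  1.72  0.01  0.78  1.3 ]
red [355. 274.] tool xy [ 3.6 17. ] [28.6  4.3] 0.9
red [278. 274.] tool xy [  3.3 -20. ] [ 4.2 29.3] 89.2
white [278. 137.] tool xy [ 68.3 -16.7] [ 5.  24.8] 88.1
white [350. 137.] tool xy [68.8 12.4] [ 4.5 24.7] 88.9
(290, 105, 52, 56)
stone [ 0.6055 -0.1662] [0.0227 0.0244] 77.7
in tool mm [ 70.   -1.6 165.8]
[0.50821716 0.19954884]
shift mm [-104.1 -339.4   -6.7] turn -22.4
```

>>> servo_tool([
  [[-5, -15, -7], -1, -0.4],
  [[-14, -45, -7], -3, -0.4],
  [[-26, -85, -7], -6, -0.4],
  [[-39, -125, -7], -9, -0.4],
  [[-51, -165, -7], -12, -0.4],
  [[-63, -205, -7], -15, -0.4],
  [[-75, -245, -7], -18, -0.4],
  [[-87, -280, -7], -20, -0.4],
])

```text
t: 14.05
tcp_pos: [0.5108, 0.1406, 0.2693]
tool_rot: [0.998, 0.068, -0.002, -0.005]
force: [-0.3, -0.3, -1.3]
finger_gap: 0.473
```

```bash
python3 - <<'E'
from h import *
stat();go((.5082,.1995,.255),10)
E
```

```text
t 14.05 p [0.5108 0.1406 0.2693] yaw 7.8 tilt [-0.0042  0.0093 -0.9999] F [-0.3 -0.3 -1.3] gap 0.473 q [0.06 0.61 1.79 0.01 0.75 1.48]
shift mm [  5.5 -58.5  14.8] turn -2.2
```

>>> servo_tool([
  [[3, -25, 0], -1, -0.4],
  [[5, -48, 0], -2, -0.4],
  [[5, -58, 10], -2, -0.4],
  [[5, -58, 15], -2, -0.4],
  [[5, -58, 15], -2, -0.4],
  [[5, -58, 15], -2, -0.4],
])

```text
t: 14.65
tcp_pos: [0.5077, 0.1979, 0.2542]
tool_rot: [0.996, 0.085, -0.003, -0.005]
force: [-0.2, -0.3, -1.9]
finger_gap: 0.472
```

```bash
python3 m7.py w13 .157; python3 m10.py w13 290,70,342,170 .091;  cat > m13.py <<'E'
from h import *
import pickle,sys
st=sense();s=pickle.load(open(sys.argv[1]+'.pkl','rb'));im=s['image']
hsv=cv2.cvtColor(im,cv2.COLOR_BGR2HSV);H,S,V=[hsv[...,i].astype(int) for i in range(3)]
m=((H>88)&(H<125)&(S>75)).astype(np.uint8)*255
m[:,:150]=0;m[:,500:]=0
m=cv2.morphologyEx(m,cv2.MORPH_OPEN,np.ones((3,3),np.uint8))
cs=[c for c in cv2.findContours(m,0,1)[0] if cv2.contourArea(c)>150];c=np.vstack(cs);h=cv2.convexHull(c)[:,0];print(len(cs),cv2.boundingRect(h))
w=np.array([plane(s,*p,.012,True)[:2] for p in h],np.float32);(x,y),r=cv2.minEnclosingCircle(w);print('dish',x,y,r)
A=np.c_[2*w,np.ones(len(w))];q=np.linalg.lstsq(A,(w**2).sum(1),rcond=None)[0];print('lsq',q[:2],np.sqrt(q[2]+q[0]**2+q[1]**2))
Rm=R.from_quat(st['tool_rot']).as_matrix();print('dish in tool mm',(Rm.T@(np.array([x,y,.0163])-st['tcp_pos'])*1000).round(1))
E
python3 m13.py w13
```

```text
t 14.65 p [0.5077 0.1979 0.2542] yaw 9.73 tilt [-0.0059  0.0088 -0.9999] F [-0.2 -0.3 -1.9] gap 0.472 q [0.16 0.65 1.76 0.01 0.74 1.55]
red [355. 274.] tool xy [ 4.2 17.3] [ 4.3 28.7] 89.7
red [278. 275.] tool xy [  3.8 -19.8] [ 3.9 29.3] 89.2
white [306. 185.] tool xy [48.7 -6. ] [ 2.3 14.9] 9.0
white [351. 135.] tool xy [69.5 13.1] [ 7.6 26.9] 86.3
white [270. 115.] tool xy [ 74.9 -19.9] [37.4 12.5] 2.1
white [318.  99.] tool xy [80. -1.] [53.6 59.3] 1.4
(290, 103, 52, 67)
stone [0.5739 0.2127] [0.0284 0.0219] 10.3
in tool mm [ 68.   -1.9 163.3]
2 (244, 45, 146, 144)
dish 0.5767825841903687 0.21337677538394928 0.050103820860385895
lsq [0.57681302 0.21340673] 0.04975491236572524
dish in tool mm [ 71.3  -1.4 238. ]
```

>>> servo_tool([
  [[1.5, 0.5, 8], 0, -0.4],
  [[1.5, 0.5, 24], 0, -0.4],
  [[1.5, 0.5, 40], 0, -0.4],
  [[1.5, 0.5, 50], 0, -0.4],
  [[1.5, 0.5, 54], 0, -0.4],
  [[1.5, 0.5, 54], 0, -0.4],
  [[1.5, 0.5, 54], 0, -0.4],
])

```text
t: 15.4
tcp_pos: [0.5095, 0.198, 0.2008]
tool_rot: [0.996, 0.084, -0.002, -0.005]
force: [0.1, 1.1, -0.9]
finger_gap: 0.474
```

```bash
python3 -c "
from h import *
stat()"; python3 m7.py w14 .157; python3 m13.py w14
```

```text
t 15.4 p [0.5095 0.198  0.2008] yaw 9.69 tilt [-0.0043  0.0092 -0.9999] F [ 0.1  1.1 -0.9] gap 0.474 q [0.16 0.74 1.77 0.02 0.63 1.55]
t 15.4 p [0.5095 0.198  0.2008] yaw 9.69 tilt [-0.0043  0.0092 -0.9999] F [ 0.1  1.1 -0.9] gap 0.474 q [0.16 0.74 1.77 0.02 0.63 1.55]
red [355. 273.] tool xy [ 4.2 17.3] [ 4.4 28.6] 89.3
red [278. 274.] tool xy [  3.9 -19.8] [29.2  4.2] 0.2
white [276. 146.] tool xy [ 63.9 -17.2] [36.5  5.8] 0.2
white [353. 145.] tool xy [64.3 12.8] [ 5.9 36.5] 88.3
white [239. 129.] tool xy [ 73.2 -30.8] [70.9 21.9] 1.0
2 (220, 31, 192, 190)
dish 0.5768518447875977 0.21336400508880615 0.050191886723041534
lsq [0.57681108 0.21339529] 0.04992538091631874
dish in tool mm [ 69.3  -1.9 184.6]
```

Centred. I'll take the last ~7 mm slowly.

>>> servo_tool([
  [[0, 0, 2], 0, -0.4],
  [[0, 0, 4], 0, -0.4],
  [[0, 0, 5], 0, -0.4],
  [[0, 0, 6], 0, -0.4],
  [[0, 0, 6], 0, -0.4],
])

```text
t: 15.95
tcp_pos: [0.5095, 0.1982, 0.1949]
tool_rot: [0.996, 0.085, -0.002, -0.005]
force: [0.1, 1.2, -0.5]
finger_gap: 0.476
```

>>> servo_tool([
  [[0, 0, 0.5], 0, -0.4],
  [[0, 0, 1], 0, -0.4],
  [[0, 0, 1], 0, -0.4],
])

```text
t: 16.25
tcp_pos: [0.5094, 0.1982, 0.1938]
tool_rot: [0.996, 0.085, -0.002, -0.005]
force: [0.9, 1.2, -1.5]
finger_gap: 0.473
```

>>> servo_tool([
  [[0, 0, 0.5], 0, -0.4],
  [[0, 0, 1], 0, -0.4],
  [[0, 0, 1], 0, -0.4],
])

```text
t: 16.55
tcp_pos: [0.5094, 0.1982, 0.193]
tool_rot: [0.996, 0.085, -0.002, -0.005]
force: [0.3, 0.1, 1.6]
finger_gap: 0.473
```

>>> servo_tool([
  [[0, 0, 0.4], 0, -0.4],
  [[0, 0, 0.8], 0, -0.4],
  [[0, 0, 0.8], 0, -0.4],
])

```text
t: 16.85
tcp_pos: [0.5093, 0.1982, 0.1925]
tool_rot: [0.996, 0.085, -0.002, -0.005]
force: [-2.2, -0.8, 4.7]
finger_gap: 0.474
```

```bash
python3 -c "
from h import *
stat();stat()"
```

```text
t 16.85 p [0.5093 0.1982 0.1925] yaw 9.71 tilt [-0.0042  0.0091 -0.9999] F [-2.2 -0.8  4.7] gap 0.474 q [0.16 0.76 1.77 0.02 0.61 1.55]
t 16.85 p [0.5093 0.1982 0.1925] yaw 9.71 tilt [-0.0042  0.0091 -0.9999] F [-2.2 -0.8  4.7] gap 0.474 q [0.16 0.76 1.77 0.02 0.61 1.55]
```

Contact at the expected height. I'll release slowly.

>>> servo_tool([
  [[0, 0, 0], 0, 0.0],
  [[0, 0, 0], 0, 0.05],
  [[0, 0, 0], 0, 0.1],
  [[0, 0, 0], 0, 0.15],
  [[0, 0, 0], 0, 0.18],
  [[0, 0, 0], 0, 0.18],
])

```text
t: 17.45
tcp_pos: [0.5093, 0.1982, 0.1924]
tool_rot: [0.996, 0.085, -0.002, -0.005]
force: [-0.4, -0.4, -0.8]
finger_gap: 0.591
```

```bash
python3 m7.py w15 .157; python3 m10.py w15 274,75,360,170 .029
```

```text
t 17.45 p [0.5093 0.1982 0.1924] yaw 9.71 tilt [-0.0043  0.0091 -0.9999] F [-0.4 -0.4 -0.8] gap 0.591 q [0.16 0.76 1.77 0.02 0.61 1.55]
red [269. 275.] tool xy [  2.9 -24.2] [ 4.5 29. ] 85.8
red [364. 275.] tool xy [ 3.5 21.5] [28.9  4.5] 2.9
white [257. 144.] tool xy [ 65.7 -25.2] [ 5.8 33.5] 86.6
white [372. 143.] tool xy [66.1 21.2] [33.4  5.9] 2.9
white [231. 129.] tool xy [ 72.8 -34.8] [68.3 18.2] 1.5
(284, 103, 60, 59)
stone [0.5775 0.214 ] [0.025 0.025] 10.6
in tool mm [ 70.3  -2.5 163.3]
```

>>> servo_tool([
  [[0, 0, -8], 0, 0.18],
  [[0, 0, -25], 0, 0.18],
  [[0, 0, -50], 0, 0.18],
  [[0, 0, -75], 0, 0.18],
  [[0, 0, -75], 0, 0.18],
  [[0, 0, -75], 0, 0.18],
])

```text
t: 18.1
tcp_pos: [0.5096, 0.1975, 0.2682]
tool_rot: [0.996, 0.085, -0.001, -0.005]
force: [0.0, -0.6, -0.8]
finger_gap: 0.587
```

```bash
python3 m7.py w16 .157; python3 m10.py w16 280,75,350,170 .029; python3 m13.py w16; python3 -c "
from h import *
go((.520,.0222,.25),-6.5)"
```

```text
t 18.1 p [0.5096 0.1975 0.2682] yaw 9.71 tilt [-0.0027  0.0094 -1.    ] F [ 0.  -0.6 -0.8] gap 0.587 q [0.16 0.62 1.75 0.01 0.77 1.55]
red [364. 275.] tool xy [ 3.2 21.5] [28.4  4.3] 3.6
red [269. 276.] tool xy [  2.9 -24.2] [ 4.5 29. ] 86.0
white [302. 182.] tool xy [50.2 -7.8] [ 2.9 21.1] 14.1
white [273.  96.] tool xy [ 85.3 -19.4] [21.4  7.1] 15.6
white [317.  97.] tool xy [82.4 -1. ] [42.8 55.6] 5.8
(295, 102, 42, 68)
stone [0.5671 0.2114] [0.0459 0.0271] 10.4
in tool mm [ 60.2  -1.7 238.2]
2 (249, 52, 134, 135)
dish 0.5767775774002075 0.21325945854187012 0.049929384142160416
lsq [0.57671349 0.21336277] 0.049660876687229356
dish in tool mm [ 70.1  -1.8 250.9]
shift mm [-18.9 174.7  15.7] turn 16.2
```

>>> servo_tool([
  [[-2, 20, 0], 2, 0.18],
  [[-7, 60, 0], 6, 0.18],
  [[-12, 100, 0], 10, 0.18],
  [[-17, 140, 0], 14, 0.18],
  [[-19, 170, 5], 16, 0.18],
  [[-19, 175, 15], 16, 0.18],
  [[-19, 175, 15], 16, 0.18],
  [[-19, 175, 15], 16, 0.18],
])

```text
t: 18.95
tcp_pos: [0.5193, 0.0226, 0.2497]
tool_rot: [0.998, -0.055, -0.004, -0.005]
force: [1.1, -0.9, -0.6]
finger_gap: 0.592
```

```bash
python3 m7.py w17 .157|head -3; python3 -c "
from h import *
go((.520,.0222,.183),-6.5)"
```

```text
t 18.95 p [0.5193 0.0226 0.2497] yaw -6.26 tilt [-0.0078  0.0099 -0.9999] F [ 1.1 -0.9 -0.6] gap 0.592 q [-0.17  0.63  1.82  0.01  0.7   1.5 ]
red [268. 275.] tool xy [  2.8 -24.3] [ 4.5 29.6] 85.8
red [364. 275.] tool xy [ 3.  21.5] [30.   4.6] 2.8
shift mm [ 1.2  1.3 67.1] turn 0.3
```

>>> servo_tool([
  [[1, 1, 20], 0, 0.18],
  [[1, 1, 45], 0, 0.18],
  [[1, 1, 60], 0, 0.18],
  [[1, 1, 66], 0, 0.18],
  [[1, 1, 66], 0, 0.18],
  [[1, 1, 66], 0, 0.18],
])

```text
t: 19.6
tcp_pos: [0.5201, 0.0231, 0.1847]
tool_rot: [0.999, -0.054, -0.003, -0.005]
force: [0.7, -0.2, 0.0]
finger_gap: 0.591
```

>>> servo_tool([
  [[0, 0, 1], 0, 0.18],
  [[0, 0, 2], 0, 0.18],
  [[0, 0, 2], 0, 0.18],
])

```text
t: 19.9
tcp_pos: [0.5202, 0.0231, 0.1832]
tool_rot: [0.999, -0.054, -0.003, -0.005]
force: [0.3, -0.8, -0.2]
finger_gap: 0.587
```

>>> servo_tool([
  [[0, 0, 1], 0, 0.18],
  [[0, 0, 2], 0, 0.18],
  [[0, 0, 2], 0, 0.18],
])

```text
t: 20.2
tcp_pos: [0.5202, 0.0231, 0.1811]
tool_rot: [0.999, -0.054, -0.003, -0.005]
force: [-0.8, 0.3, -0.1]
finger_gap: 0.591
```

>>> servo_tool([
  [[0, 0, 0.7], 0, 0.18],
  [[0, 0, 1.4], 0, 0.18],
  [[0, 0, 1.4], 0, 0.18],
])

```text
t: 20.5
tcp_pos: [0.5203, 0.023, 0.1802]
tool_rot: [0.999, -0.054, -0.003, -0.005]
force: [-1.0, 0.4, 4.9]
finger_gap: 0.595
```

Contact. I'll open slowly, then rise.

>>> servo_tool([
  [[0, 0, 0], 0, 0.25],
  [[0, 0, 0], 0, 0.32],
  [[0, 0, 0], 0, 0.4],
  [[0, 0, 0], 0, 0.6],
  [[0, 0, 0], 0, 1],
  [[0, 0, 0], 0, 1],
  [[0, 0, 0], 0, 1],
  [[0, 0, 0], 0, 1],
])

```text
t: 21.3
tcp_pos: [0.5203, 0.023, 0.1802]
tool_rot: [0.999, -0.054, -0.003, -0.005]
force: [-1.0, 0.4, -0.2]
finger_gap: 1.003
```

>>> servo_tool([
  [[0, 0, -15], 0, 1],
  [[0, 0, -45], 0, 1],
  [[0, 0, -90], 0, 1],
  [[-20, 0, -130], 0, 1],
  [[-50, 0, -150], 0, 1],
  [[-75, 0, -150], 0, 1],
  [[-75, 0, -150], 0, 1],
  [[-75, 0, -150], 0, 1],
])

```text
t: 22.1
tcp_pos: [0.4464, 0.0297, 0.3308]
tool_rot: [0.999, -0.054, -0.002, -0.004]
force: [0.3, 0.2, 0.3]
finger_gap: 0.999
```

```bash
python3 m5.py w18 .023; python3 - <<'E'
from h import *
import pickle
s=pickle.load(open('w18.pkl','rb'))
hsv=cv2.cvtColor(s['image'],cv2.COLOR_BGR2HSV);H,S,V=[hsv[...,i].astype(int) for i in range(3)]
W=lambda c,z:np.array([plane(s,*p[0],z,True)[:2] for p in c],np.float32)
def show(n,mask,z,a):
    for c in cv2.findContours((mask*255).astype(np.uint8),0,1)[0]:
        if cv2.contourArea(c)>a:
            r=cv2.minAreaRect(W(c,z));
            if max(r[1])<.3: print(n,c[:,0].mean(0).round(),np.round(r[0],4),np.round(r[1],4),round(r[2],1))
show('dish',(H>88)&(H<125)&(S>75),.012,300)
show('white',(V>150)&(S<75),.023,60)
show('dark',(V<75),.012,150)
t=snapshot('top');pickle.dump(t,open('t18.pkl','wb'));P=cloud(t)
im=t['image'];h=cv2.cvtColor(im,cv2.COLOR_BGR2HSV)
k=np.zeros((400,640),np.uint8);k[125:175,220:266]=((h[...,2]<80)*255)[125:175,220:266]
for c in cv2.findContours(k,0,1)[0]:
    if cv2.contourArea(c)>15:
        w=np.array([plane(t,*p[0],.029)[:2] for p in c],np.float32);r=cv2.minAreaRect(w);print('top dark in dish',c[:,0].mean(0),np.round(r[0],4),np.round(r[1],4),round(r[2],1))
        u,v=c[:,0].mean(0).astype(int);print(P[v,u].round(3))
d0=pickle.load(open('s0.pkl','rb'))['top'];P0=cloud(d0)
for n,(u,v) in dict(bell=(383,221),d1=(280,176),d2=(368,172),d3=(407,200),w1=(408,145),w2=(427,146),sq=(480,215),bot=(342,50)).items():
    a=d0['image'][v-12:v+12,u-12:u+12].astype(int);b=im[v-12:v+12,u-12:u+12].astype(int);print(n,P0[v,u].round(3),P[v,u].round(3),'diff',np.abs(a-b).mean().round(1))
E
```

```text
t 22.1 p [0.4464 0.0297 0.3308] yaw -6.16 tilt [-0.0033  0.0091 -1.    ] F [0.3 0.2 0.3] gap 0.999 q [-0.19  0.42  1.94  0.01  0.79  1.48]
[316. 194.] [0.4419 0.034 ] [0.0085 0.0324] 84.0
[286. 108.] [0.5238 0.0519] [0.029  0.0045] 0.1
[346. 107.] [ 5.186e-01 -4.000e-04] [0.0052 0.0298] 79.0
dish [134.  85.] [0.5762 0.212 ] [0.0982 0.0985] 56.6
white [604. 243.] [ 0.3232 -0.3747] [0.1199 0.0138] 7.9
white [616. 216.] [ 0.3603 -0.4073] [0.1791 0.0699] 18.7
white [531. 163.] [ 0.4538 -0.1983] [0.0227 0.046 ] 79.0
white [331. 163.] [0.4701 0.0192] [0.0114 0.074 ] 70.6
white [302. 163.] [0.4728 0.0416] [0.0738 0.0126] 7.9
white [226. 131.] [0.511  0.1103] [0.0225 0.0459] 86.3
white [455.  98.] [ 0.5219 -0.1038] [0.0222 0.0453] 87.2
white [285.  70.] [0.5573 0.0492] [0.0035 0.037 ] 83.6
white [347.  69.] [ 0.5523 -0.0048] [0.0034 0.0369] 82.5
white [568.  42.] [ 0.5896 -0.2591] [0.0224 0.024 ] 81.7
white [283.  34.] [0.5905 0.0475] [0.0256 0.0048] 0.6
white [537.  33.] [ 0.5935 -0.2121] [0.024  0.0237] 71.7
white [348.  34.] [ 0.5849 -0.0092] [0.0048 0.0256] 77.8
dark [  4. 252.] [0.3714 
[... 320 characters left out ...]
0.5207 0.0181] [0.1042 0.1814] 83.2
top dark in dish [241.15789474 149.02631579] [0.5738 0.2102] [0.0306 0.0276] 1.2
[0.574 0.211 0.029]
top dark in dish [236.9122807  134.64912281] [0.6077 0.223 ] [0.0185 0.0698] 21.8
[0.616 0.229 0.009]
bell [ 0.396 -0.142  0.046] [ 0.396 -0.141  0.049] diff 2.3
d1 [0.509 0.114 0.01 ] [0.453 0.07  0.506] diff 63.6
d2 [ 0.521 -0.11   0.007] [ 0.521 -0.11   0.009] diff 3.2
d3 [ 0.45  -0.209  0.006] [ 0.45  -0.209  0.009] diff 3.3
w1 [ 0.587 -0.208  0.031] [ 0.587 -0.208  0.03 ] diff 3.1
w2 [ 0.585 -0.256  0.027] [ 0.586 -0.256  0.027] diff 2.9
sq [ 0.413 -0.382  0.039] [ 0.413 -0.384  0.034] diff 3.9
bot [ 0.748 -0.03   0.226] [ 0.748 -0.03   0.226] diff 2.8
```

Stone top is at z = 0.029 in the dish, the tongs are open and flat on the mat, and the neighbours are unchanged. I'm handing it in.

```bash
python3 -c "
from station import sign_off
print(sign_off())"
```

```text
the job is handed in; nothing more can be done
None
```

The job is done and handed in, at about 22 s on the robot's clock. I lifted the tongs out by the tab, laid them on the black mat and let go. I then took them across the sleeves, moved the black stone from the tray into the blue dish, and laid the tongs back on the mat.

**Last checks:**
- **Stone:** it stands upright in the dish with its top at z = 0.029 m. Right after release it was at (0.5775, 0.214), about 1 mm from the dish centre measured then. The final top view puts it at (0.574, 0.210), about 3 mm from the final dish fit.
- **Tongs:** they lie open on the mat at about its yaw, with all the sleeve and tip points inside its edges. The gripper is open and clear, with the tool force near zero.
- **Other things:** the white stones, bell, bottle, squeezer, domino2 and domino3 were unchanged in the top view.

**Failed or disagreed:**
- The arm hid domino1 in the final top view. The wrist camera put it at (0.511, 0.110), against (0.509, 0.114) at the start, which was only a single-pixel depth reading.
- One stone measurement from a hover pose after release was spoiled by shadow, so I discarded it.
- Tray and stone estimates differed by about 3.5 mm in y between views. I used the close overhead one.

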